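# Post a tealight through the sprung flap of the stock hopper

### The arm

A 6-joint arm with a two-finger parallel gripper is mounted at the origin on the work surface; the furniture and walls round the work are solid. World frame = base frame: x ahead of the robot, y to its left, z up, the work surface at z = 0. Lengths are in mm, angles in rad, forces in N, time in s.
With the tool pointing down it reaches from about 375 to 925 mm from the base axis. Payload 5.7 kg.
Tool frame: the origin (TCP) lies at the centre of the arm's flange, where the gripper is bolted on; the fingertips stand 182 mm ahead of it and the grasp point (between the pads) lies 163 mm ahead of it; z points along the fingers, y is the direction in which the jaws open and shut (so a half turn about z gives the same grasp; the last joint's range is limited). The gripper opens to 88 mm and grips with 3 to 60 N. Pads are 20 mm wide; open, the fingers measure 115 mm over their backs; the gripper's body (75 mm by 178 mm) begins 61 mm behind the grasp point.
Start: joints at [-0.115, 0.359, 1.51, -0, 1.272, -0.115], TCP at [599.988, -0.006, 404.623] pointing down, gripper open.
Joint ranges: [-2.97, 2.97], [-1.01, 2.36], [0.21, 2.38], [-0.96, 4.11], [0.2, 2.71], [-2.98, 2.98]. Speed limits (rad/s): [2.39, 2.39, 3.14, 3.14, 3.14, 3.14].

### API

Orientations are given as a rotation vector (axis times angle).
In Python, from bench import robot gives the robot as it stands. The module is installed in compiled form; this text tells all that it offers.
- The arm moves only by the tool jog_arm, never from a script. Its arguments are lists of equal length, an entry for each row: "hand": the opening, from 0 (shut) to 1 (fully open); "linear": the shift along the tool's x, y, z in m, a list of three; "turn": the turn about the tool's z in degrees. In form: {"hand": [hand, ...], "linear": [[x, y, z], ...], "turn": [turn, ...]}. A call has 1 to 12 rows; each row shifts and turns the commanded pose from where the row before left it, along the tool's axes as they then stand; what a row does not reach is not made up. A row lasts 1/10 s, in which the tool goes at most 50 mm and 8.59 degrees, less where a joint would pass 70% of its speed; a pose out of reach is approached as far as the arm can. A call is refused whole if a number of a shift passes 0.05 or a number of a turn 8.59, either way. A call with a gripper value outside its range is refused whole. The fingers move at their own pace and stop on an object; "force" is the grip in N (left out, the last holds). Time passes only in rows, so rows that do not move let the fingers close. It gives the time, the measured TCP pose, the force and the opening at its end, in the units of the state.
- robot.sense(): the state, without advancing time (a new reading comes with each control period).
- robot.read_camera(name): name is "scene" or "side" or "wrist"; returns the picture (420x560x3 uint8, red, green, blue); there is no depth.
- robot.calibration(name): a dict with "K" (3x3 intrinsics, pixels), "distortion" ([k1, k2, p1, p2, k3] as OpenCV has them; the pictures are not rectified), "extrinsics" (4x4, takes a point from world to camera coordinates). Camera axes: x right, y down, z forward; pixel columns grow to the right and rows downward; lengths in mm; the calibration is good to about 2 mm. A picture is of the moment at which its call begins: read the wrist's pose just before it. calibration takes no time and is no camera call; for the wrist camera it gives the pose at the moment of the call.
- robot.hand_in(): hands the job in, once; it reports no verdict.
The state is a dict: "t": time; "q": joint angles; "qvel": joint speeds; "joint_torque": joint torques, N m; "tcp_pos": TCP position; "eef_rot": TCP orientation; "contact_force": force on the tool from outside, world axes, zero at the start; "torque": the same for the moment, N m; "gripper_width": finger opening in mm.
Only numpy, scipy, OpenCV 4.12 (cv2) and the standard library are available. Lean on these libraries where they do the work, as an engineer would, in place of code of your own. Each camera call takes 0.05 s, during which the arm holds its last target.

### The job

Put the tealight away in the stock hopper without picking it up: push the orange sprung flap open with one finger and hold it open, while the other finger slides the tealight along the deck and over the edge into the well behind the flap. Then take the fingers away so that the flap swings shut behind it. Do not pinch or lift the tealight, do not shove the flap open with it, and leave the things standing around where they are.

Things in the scene. Friction and masses are not known exactly. Their poses are not given: they have to be found in the camera images.
- hopper: Fixed grey box: raised white deck in front, sprung orange flap, open-topped well behind; no roof, so fingers can come down from above and be lifted out anywhere. Origin: on the bench, middle of the flap line. x points through the flap into the well, y to the left seen from the deck, z up. Door posts at both ends of the flap: x = -8 to +8 mm, outside y = -55 and +55.
- deck_edge (a point): Middle of the deck's inner edge, where the drop into the well begins: hopper (+5, 0, 56 mm). White deck: top 56 mm above the bench, hopper x = -145 to +5 mm, 110 mm wide between two dark side lips (outside y = -55 and +55) that stand 8 mm above it; its front end is open.
- well_floor (a point): Middle of the well's floor: hopper (+63, 0, 6 mm), 50 mm below the deck. Well inside: hopper x = +5 to +121, y = -55 to +55 mm; grey walls 7 mm thick, tops 90 mm above the bench.
- flap (a joint): Orange upright flap across the deck's end at hopper x = 0: 104 mm wide (y = +50 to -54), 5 mm thick, 58 to 90 mm above the bench. Value in rad: 0 shut, grows as it swings into the well, stop at 1.5 (free edge along hopper +x). A spring (0.048 N m shut, plus 0.06 N m per rad) and a damper close it softly in about 1 s; pushing at the steel plate takes 1 to 3 N.
- flap_hinge (a point): On the flap's upright hinge axis, at its left end seen from the deck, mid-height of the flap: hopper (0, +53, 74 mm)
- push_plate (a point): Middle of the steel push plate (44 x 22 mm) on the flap's front, with the flap shut: hopper (-3.5, 0, 75 mm). The point stays with the hopper when the flap swings.
- tealight: Round tealight, 38 mm diameter, 15 mm high, grey metal cup with red wax, 20 to 45 g, lying flat on the deck, centre 68 to 95 mm before the flap and within 15 mm of the hopper's middle line: room for one finger between it and the flap and one behind it. Origin: centre of its underside.
- egg_cup_1: bystander: white egg cup with a gilt rim, 49 mm wide, 62 mm tall, origin at its foot; leave it alone
- egg_cup_2: bystander: the other white egg cup, same size; leave it alone
- mill_1: bystander: pepper shaker, 44 mm wide, 90 mm tall, origin at its foot; leave it alone
- mill_2: bystander: salt shaker, 44 mm wide, 90 mm tall, origin at its foot; leave it alone
- candlestick: bystander: brass candlestick, 72 mm wide, 125 mm tall, origin at its foot; leave it alone
- wine_glass: bystander: clear stemmed glass with a gilt rim, 90 mm wide, 147 mm tall, origin at its foot; leave it alone
- goblet: bystander: larger clear stemmed glass with a gilt rim, 127 mm wide, 206 mm tall, origin at its foot; leave it alone
Mind the look-alikes: they are no part of the job. There is more than one size of the tealight; the job needs the smallest.

How it is judged:
By the outcome, as a careful person would: the job done as asked, in the order asked, and still so for the second after the job is handed in, with the robot touching nothing.
It also fails if it takes over 40 s, if anything falls off the work surface, if the arm or the gripper's body presses on something with over 40 N, if the wrist force passes 120 N, or if a joint passes its speed limit or range.

## Working session

There is one attempt and no reset: what is moved stays moved. The work goes in short steps, Python scripts to look and compute and a tool call to move; the robot and the scene stay as the last step left them, time stands still between calls to the robot, and variables do not carry over. Pictures are saved under pics/ and viewed, and the job is handed in when it is done.

Besides the shell and the picture viewer there is one more tool, called after ">>>" by a JSON object that holds its "name" and its "arguments". jog_arm: Moves the arm, as the interface text tells. Its arguments: {"type":"object","properties":{"hand":{"type":"array"},"linear":{"type":"array"},"turn":{"type":"array"},"force":{"type":"number"}},"required":["hand","linear","turn"]}

```bash
mkdir -p pics
python3 - <<'E'
from bench import robot
import cv2, numpy as np
s=robot.sense(); print({k:np.round(v,3) for k,v in s.items()})
for n in ["scene","side","wrist"]:
    c=robot.calibration(n); print(n,np.round(c["K"],1).tolist(),c["distortion"],np.round(c["extrinsics"],4).tolist())
    im=robot.read_camera(n); cv2.imwrite(f"pics/{n}0.png",im[:,:,::-1])
E
```

```text
{'t': np.float64(0.0), 'q': array([-0.115,  0.36 ,  1.511, -0.   ,  1.273, -0.115]), 'qvel': array([ 0.   , -0.001, -0.   , -0.   ,  0.002,  0.   ]), 'joint_torque': array([-2.0000e-03, -5.1538e+01, -2.7072e+01,  6.7000e-02,  3.5000e-02,
       -0.0000e+00]), 'tcp_pos': array([5.99643e+02, 3.30000e-02, 4.03814e+02]), 'eef_rot': array([-2.22e+00, -2.22e+00,  2.00e-03]), 'contact_force': array([0.044, 0.134, 0.032]), 'torque': array([ 0.05 ,  0.002, -0.018]), 'gripper_width': np.float64(87.636)}
scene [[406.2, 0.0, 278.2], [0.0, 406.2, 210.5], [0.0, 0.0, 1.0]] [-0.1054774  0.         0.         0.         0.       ] [[0.8461, -0.533, -0.0089, -414.988], [-0.3899, -0.6072, -0.6923, 248.1279], [0.3636, 0.5892, -0.7216, 1037.9909], [0.0, 0.0, 0.0, 1.0]]
side [[466.4, 0.0, 276.3], [0.0, 466.4, 206.2], [0.0, 0.0, 1.0]] [-0.13974349  0.          0.          0.          0.        ] [[-1.0, -0.0002, -0.0027, 499.8389], [0.0022, 0.5599, -0.8286, 40.966], [0.0017, -0.8286, -0.5599, 1574.7085], [0.0, 0.0, 0.0, 1.0]]
wrist [[345.5, 0.0, 275.6], [0.0, 345.5, 206.8], [0.0, 0.0, 1.0]] [-0.02813885  0.          0.          0.          0.        ] [[1.0, 0.0007, -0.0033, -599.0033], [0.0016, -0.9595, 0.2818, -33.981], [-0.003, -0.2818, -0.9595, 391.829], [0.0, 0.0, 0.0, 1.0]]
```

View pics/scene0.png

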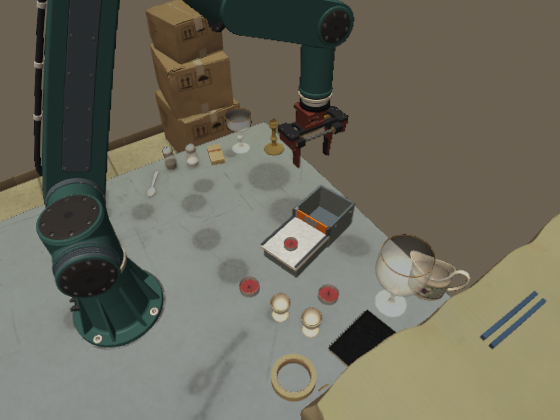

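View pics/side0.png

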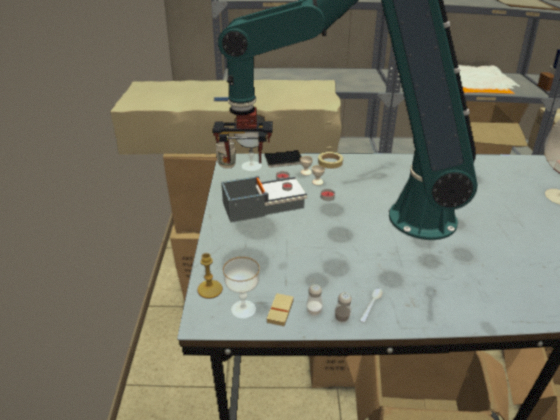

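View pics/wrist0.png

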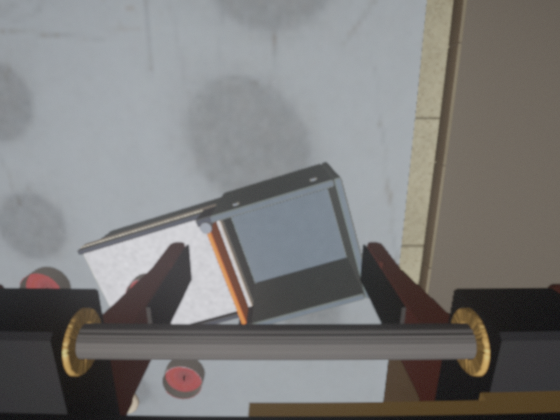

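Run:
```python
import cv2
a=cv2.imread("pics/scene0.png")[180:310,230:370]; cv2.imwrite("pics/sc1.png",cv2.resize(a,None,fx=4.5,fy=4.5,interpolation=cv2.INTER_CUBIC))
a=cv2.imread("pics/wrist0.png")[150:350,70:380]; cv2.imwrite("pics/wr1.png",cv2.resize(a,None,fx=2.5,fy=2.5,interpolation=cv2.INTER_CUBIC))
a=cv2.imread("pics/side0.png")[160:230,205:345]; cv2.imwrite("pics/si1.png",cv2.resize(a,None,fx=5,fy=5,interpolation=cv2.INTER_CUBIC))
```

```text
(no output)
```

View pics/sc1.png

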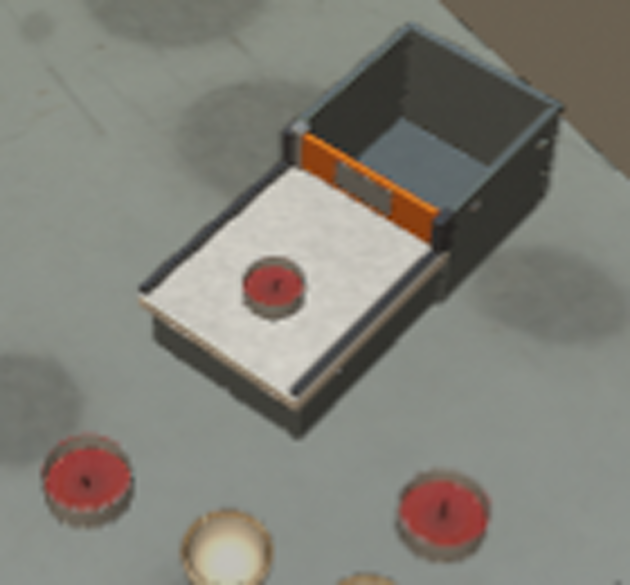

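View pics/wr1.png

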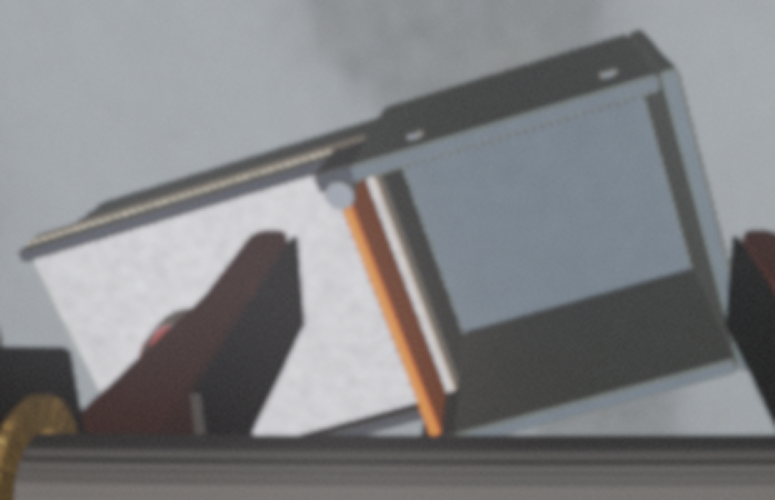

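View pics/si1.png

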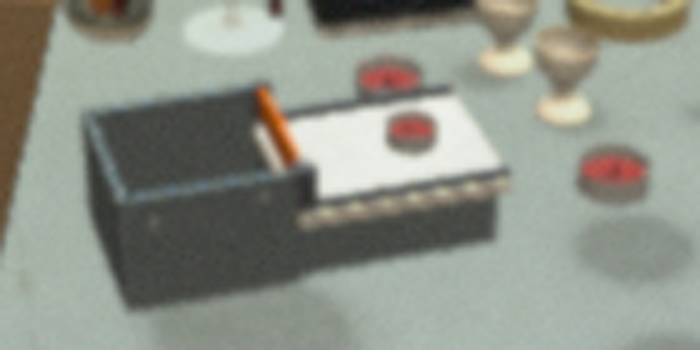

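```bash
cat > h.py <<'E'
import numpy as np, cv2
from bench import robot
def proj(n,P,c=None):
    c=c or robot.calibration(n); E=np.array(c["extrinsics"])
    p,_=cv2.projectPoints(np.array(P,float).reshape(-1,1,3),cv2.Rodrigues(E[:3,:3])[0],E[:3,3],np.array(c["K"]),np.array(c["distortion"]))
    return p[:,0]
def H(pose,P):
    x,y,a=pose; P=np.array(P,float).reshape(-1,3); R=np.array([[np.cos(a),-np.sin(a),0],[np.sin(a),np.cos(a),0],[0,0,1]])
    return P@R.T+[x,y,0]
def ray(n,uv,z,c=None):
    c=c or robot.calibration(n); E=np.array(c["extrinsics"])
    u=cv2.undistortPoints(np.array([[uv]],float),np.array(c["K"]),np.array(c["distortion"]))[0,0]
    R=E[:3,:3]; o=-R.T@E[:3,3]; d=R.T@np.array([u[0],u[1],1]); return o+d*(z-o[2])/d[2]
E
cat > fit.py <<'E'
from h import *
from scipy.optimize import least_squares
def un(p,s,o): return ((np.array(p)+.5)/s-.5+np.array(o))
obs={"wrist":(2.5,(70,150),[((128,62,90),(675,70)),((128,-62,90),(738,360)),((-145,55,56),(35,258))]),
"scene":(4.5,(230,180),[((128,62,90),(410,24)),((128,-62,90),(562,103)),((-145,-55,56),(292,393)),((0,50,90),(303,135)),((0,-54,90),(440,212)),((-3.5,0,75),(362,188))]),
"side":(5,(205,160),[((128,62,90),(122,200)),((128,-62,90),(85,118)),((-145,-55,56),(450,93))])}
cs={n:robot.calibration(n) for n in obs}
def res(x,names=obs):
    r=[]
    for n in names:
        s,o,l=obs[n]
        p=proj(n,H(x,[a for a,_ in l]),cs[n]); r.append((p-np.array([un(b,s,o) for _,b in l])).ravel())
    return np.concatenate(r)
f=None
for names in (["wrist"],["scene"],["side"],list(obs)):
    f=least_squares(res,[560,0,.25],args=(names,),loss="soft_l1"); print(names,np.round(f.x,3)); 
print(np.round(res(f.x).reshape(-1,2),1).tolist())
pose=f.x; x,y,a=pose
for n,uv in (("scene",(273,285)),("side",(412,128))):
    s,o,_=obs[n]; w=ray(n,un(uv,s,o),71); d=w[:2]-pose[:2]
    print(n,w, "hopper",d@[np.cos(a),np.sin(a)],d@[-np.sin(a),np.cos(a)])
E
python3 fit.py
```

```text
['wrist'] [ 5.50866e+02 -7.80920e+01  3.01000e-01]
['scene'] [ 5.5035e+02 -7.8805e+01  3.1100e-01]
['side'] [ 5.50618e+02 -7.50200e+01  3.32000e-01]
['wrist', 'scene', 'side'] [ 5.50909e+02 -7.79940e+01  3.04000e-01]
[[-0.3, -1.4], [6.3, 3.7], [-3.2, 0.4], [-0.2, -1.3], [0.8, -0.2], [-0.8, 0.5], [0.3, -0.7], [-0.2, -0.2], [0.2, 0.1], [-0.5, 0.0], [-0.9, -2.3], [1.2, -0.1]]
scene [ 459.72713851 -110.63089602   71.        ] hopper -96.76974385555721 -3.8686714672495697
side [ 462.50259038 -100.16424304   71.        ] hopper -90.99057452485654 5.288574821008275
```

Run:
```python
from h import *
pose=(550.6,-78.4,.306)
for n,uv in (("goblet",(391,305)),("egg2",(311,332)),("egg1",(280,317)),("tl2",(328,296)),("tl1",(249,289))):
    w=ray("scene",uv,0); d=w[:2]-pose[:2];a=pose[2]
    print(n,w.round(),"hop",np.round([d@[np.cos(a),np.sin(a)],d@[-np.sin(a),np.cos(a)]]))
print(H(pose,[[-74,2,0]]))
E=np.array(robot.calibration("wrist")["extrinsics"]); print(-E[:3,:3].T@E[:3,3])
```

```text
goblet [ 597. -376.    0.] hop [ -45. -298.]
egg2 [ 380. -325.    0.] hop [-237. -184.]
egg1 [ 338. -250.   -0.] hop [-254.  -99.]
tl2 [ 477. -265.    0.] hop [-127. -156.]
tl1 [ 314. -135.    0.] hop [-243.   17.]
[[479.43508875 -98.78517615   0.        ]]
[600.26703451  78.24998862 383.64881131]
```

>>> {"name": "jog_arm", "arguments": {"hand": [1, 1, 1, 1, 1, 1, 1, 1, 1, 1, 1], "linear": [[-0.025, -0.03, 0], [-0.025, -0.03, 0], [-0.025, -0.03, 0], [-0.025, -0.03, 0], [0, 0, 0.02], [0, 0, 0.02], [0, 0, 0.02], [0, 0, 0], [0, 0, 0], [0, 0, 0], [0, 0, 0]], "turn": [0, 0, 0, 0, -7.7, -7.7, -7.7, 0, 0, 0, 0]}}

```text
t: 1.25
tcp_pos: [480.5, -100.1, 345.6]
eef_rot: [1.732, 2.619, 0.001]
contact_force: [-0.6, -0.2, 0.3]
gripper_width: 87.9
```

Run:
```python
from h import *
import pickle
s=robot.sense(); print(s["t"],s["tcp_pos"],s["eef_rot"],s["gripper_width"])
c=robot.calibration("wrist"); im=robot.read_camera("wrist"); pickle.dump(c,open("c1.pkl","wb"))
cv2.imwrite("pics/wrist1.png",im[:,:,::-1])
cv2.imwrite("pics/wrist1b.png",cv2.resize(im[:,:,::-1],(800,600),interpolation=cv2.INTER_CUBIC))
```

```text
1.25 [ 480.48675673 -100.06727693  345.61737026] [1.73246379e+00 2.61866385e+00 6.15927226e-04] 87.88821857212618
```

View pics/wrist1b.png

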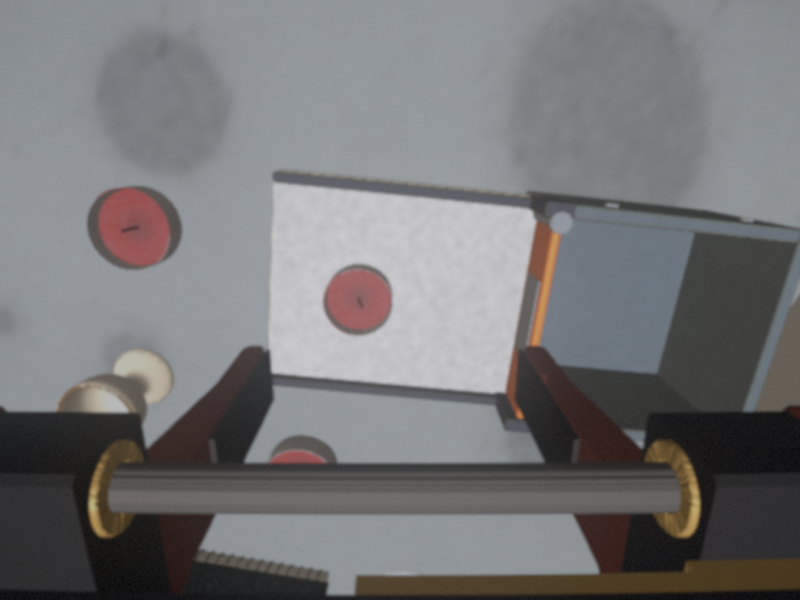

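```bash
cat > fit2.py <<'E'
from h import *
import pickle
from scipy.optimize import least_squares
def un(p,s,o): return ((np.array(p)+.5)/s-.5+np.array(o))
obs={"wrist":(800/560,(0,0),[((-145,55,64),(272,182)),((-145,-55,56),(272,373)),((-8,-55,56),(504,393)),((0,53,90),(561,223)),((128,62,90),(801,228))]),
"scene":(4.5,(230,180),[((128,62,90),(410,24)),((128,-62,90),(562,103)),((-145,-55,56),(292,393)),((0,50,90),(303,135)),((0,-54,90),(440,212)),((-3.5,0,75),(362,188))]),
"side":(5,(205,160),[((128,62,90),(122,200)),((128,-62,90),(85,118)),((-145,-55,56),(450,93))])}
cs={n:robot.calibration(n) for n in obs}; cs["wrist"]=pickle.load(open("c1.pkl","rb"))
def res(x,names=obs):
    r=[]
    for n in names:
        s,o,l=obs[n]
        p=proj(n,H(x,[a for a,_ in l]),cs[n]); r.append((p-np.array([un(b,s,o) for _,b in l])).ravel())
    return np.concatenate(r)
for names in (["wrist"],["scene"],["side"],list(obs)):
    f=least_squares(res,[560,0,.25],args=(names,),loss="soft_l1"); print(names,np.round(f.x,3)); 
    if names==["wrist"]: pose=f.x
print(np.round(res(f.x).reshape(-1,2),1).tolist())
for pose in (pose,f.x):
  x,y,a=pose
  for n,uv in (("wrist",(358,299)),("scene",(273,285)),("side",(412,128))):
    s,o,_=obs[n]; w=ray(n,un(uv,s,o),71,cs[n]); d=w[:2]-pose[:2]
    print(n,w, "hopper",d@[np.cos(a),np.sin(a)],d@[-np.sin(a),np.cos(a)])
  s=robot.sense(); d=s["tcp_pos"][:2]-pose[:2]
  R=cv2.Rodrigues(s["eef_rot"])[0]; print("tool y",R[:,1],"ang",np.arctan2(R[1,1],R[0,1]),"tcp hopper",d@[np.cos(a),np.sin(a)],d@[-np.sin(a),np.cos(a)])
E
python3 fit2.py
```

```text
['wrist'] [554.076 -77.077 553.235]
['scene'] [ 5.5035e+02 -7.8805e+01  3.1100e-01]
['side'] [ 5.50618e+02 -7.50200e+01  3.32000e-01]
['wrist', 'scene', 'side'] [ 5.53446e+02 -7.71980e+01  3.13000e-01]
[[-1.3, 3.0], [-1.5, -0.2], [-4.8, -1.2], [0.2, -0.7], [13.8, 0.3], [-0.1, -1.9], [1.0, -1.0], [0.4, 0.0], [0.8, -1.2], [0.4, -0.9], [0.8, -0.4], [-1.0, 0.3], [-1.7, -2.0], [0.3, -0.2]]
wrist [ 463.0741479  -106.26404636   71.        ] hopper -95.56719025822429 0.39333353783683833
scene [ 459.72713851 -110.63089602   71.        ] hopper -100.1008310777199 -2.7240289294409052
side [ 462.50259038 -100.16424304   71.        ] hopper -94.22388509141962 6.370775280152191
tool y [0.92020569 0.39143343 0.00116976] ang 0.40218909029467464 tcp hopper -77.16584276671486 0.962273853492821
wrist [ 463.0741479  -106.26404636   71.        ] hopper -94.93109533311491 0.21205046991052967
scene [ 459.72713851 -110.63089602   71.        ] hopper -99.4613789107324 -2.9101888769298263
side [ 462.50259038 -100.16424304   71.        ] hopper -93.59422331350275 6.190934291922481
tool y [0.92020569 0.39143343 0.00116976] ang 0.40218909029467464 tcp hopper -76.53037073695026 0.8007922827285263
```

```bash
sed -i 's/,((128,62,90),(801,228))\]/]/' fit2.py; python3 fit2.py
python3 - <<'E'
import cv2
a=cv2.imread("pics/wrist1.png")[110:310,180:440]; cv2.imwrite("pics/w1c.png",cv2.resize(a,None,fx=3,fy=3,interpolation=cv2.INTER_CUBIC))
E
```

```text
['wrist'] [554.483 -77.035 559.516]
['scene'] [ 5.5035e+02 -7.8805e+01  3.1100e-01]
['side'] [ 5.50618e+02 -7.50200e+01  3.32000e-01]
['wrist', 'scene', 'side'] [ 5.53879e+02 -7.71240e+01  3.12000e-01]
[[-0.6, 2.8], [-1.0, -0.4], [-4.4, -1.2], [0.9, -0.5], [0.1, -1.9], [1.2, -1.0], [0.4, -0.1], [0.9, -1.3], [0.5, -1.0], [0.9, -0.5], [-1.2, 0.3], [-1.8, -2.0], [0.2, -0.1]]
wrist [ 463.0741479  -106.26404636   71.        ] hopper -95.96816632661682 0.2740019012165966
scene [ 459.72713851 -110.63089602   71.        ] hopper -100.4951052374864 -2.8530849107929015
side [ 462.50259038 -100.16424304   71.        ] hopper -94.63769492069649 6.254313297119538
tool y [0.92020569 0.39143343 0.00116976] ang 0.40218909029467464 tcp hopper -77.5680824662098 0.8824396680001989
wrist [ 463.0741479  -106.26404636   71.        ] hopper -95.36594493244365 0.12437834985150786
scene [ 459.72713851 -110.63089602   71.        ] hopper -99.89129570243216 -3.0050062927185444
side [ 462.50259038 -100.16424304   71.        ] hopper -94.03850977876986 6.105364427976848
tool y [0.92020569 0.39143343 0.00116976] ang 0.40218909029467464 tcp hopper -76.9661723345495 0.7421573814172753
```

View pics/w1c.png

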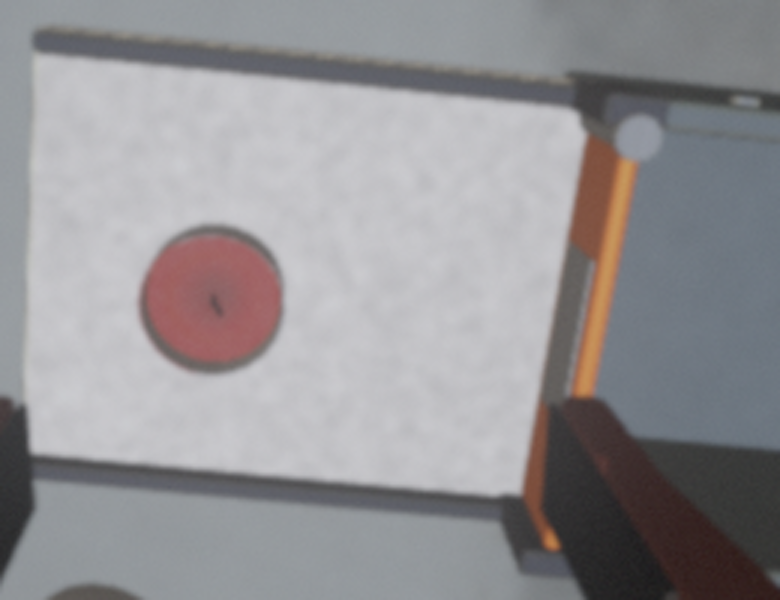

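Run:
```python
from h import *
import pickle
c=pickle.load(open("c1.pkl","rb"))
for pose in [(553.9,-77.1,.312)]:
    x,y,a=pose
    for nm,uv,z in (("flapbase",(555,300),58),("flapbaseR",(525,490),58),("flapbaseL",(583,140),58),("pin",(638,137),90),("frontL",(36,55),64),("frontR",(28,457),56),("front mid",(30,250),56),("tl",(213,299),71),("flaptopfront",(597,260),90),("flaptopR",(553,545),90)):
        w=ray("wrist",((np.array(uv)+.5)/3-.5+[180,110]),z,c); d=w[:2]-pose[:2]
        print(nm,np.round(w[:2],1),np.round([d@[np.cos(a),np.sin(a)],d@[-np.sin(a),np.cos(a)]],1))
```

```text
flapbase [548.9 -74.4] [-4.   4.1]
flapbaseR [ 567.1 -128.3] [ -3.2 -52.8]
flapbaseL [535.8 -33.1] [-3.7 47.4]
pin [536.9 -26.9] [-0.8 53. ]
frontL [399.9 -67.2] [-143.6   56.7]
frontR [ 433.  -175.3] [-145.2  -56.3]
front mid [ 413.7 -117.5] [-145.8    4.6]
tl [ 463.3 -106.3] [-95.2  -0. ]
flaptopfront [541.8 -56.2] [-5.1 23.6]
flaptopR [ 566.9 -127.4] [ -3.1 -51.9]
```

>>> {"name": "jog_arm", "arguments": {"hand": [1, 1, 1, 1, 1, 1, 1, 1, 1], "linear": [[0.005, 0.003, 0], [0, 0, 0.02], [0, 0, 0.02], [0, 0, 0.02], [0, 0, 0.02], [0, 0, 0.01], [0, 0, 0.005], [0, 0, 0], [0, 0, 0]], "turn": [0, 0, 0, 0, 0, 0, 0, 0, 0]}}

```text
t: 2.2
tcp_pos: [481.2, -94.3, 250.2]
eef_rot: [1.731, 2.62, 0.0]
contact_force: [-0.7, -0.1, 0.2]
gripper_width: 87.6
```

```bash
cat > st.py <<'E'
from h import *
import sys
s=robot.sense(); pose=(553.2,-77.2,.312);x,y,a=pose
d=s["tcp_pos"][:2]-pose[:2];R=cv2.Rodrigues(s["eef_rot"])[0]
psi=np.arctan2(R[1,1],R[0,1])-a; t=np.array([d@[np.cos(a),np.sin(a)],d@[-np.sin(a),np.cos(a)]]); u=np.array([np.cos(psi),np.sin(psi)]); g=s["gripper_width"]/2
print("t",s["t"],"psi",psi,"tcp",t,"Binner",t-g*u,"Aouter",t+(g+13.5)*u,"tipz",s["tcp_pos"][2]-182,"F",s["contact_force"].round(1))
for n in sys.argv[2:]:
    cv2.imwrite(f"pics/{n}{sys.argv[1]}.png",cv2.resize(robot.read_camera(n)[:,:,::-1],(800,600)) if n=="wrist" else cv2.resize(robot.read_camera(n)[150:330,200:440,::-1],None,fx=3,fy=3,interpolation=cv2.INTER_CUBIC))
E
python3 st.py 2 wrist scene
```

```text
t 2.2 psi 0.09111754454649412 tcp [-73.79707198   5.86366027] Binner [-117.43481456    1.87645574] Aouter [-16.71533188  11.07925025] tipz 68.24571996082534 F [-0.7 -0.1  0.2]
```

View pics/wrist2.png

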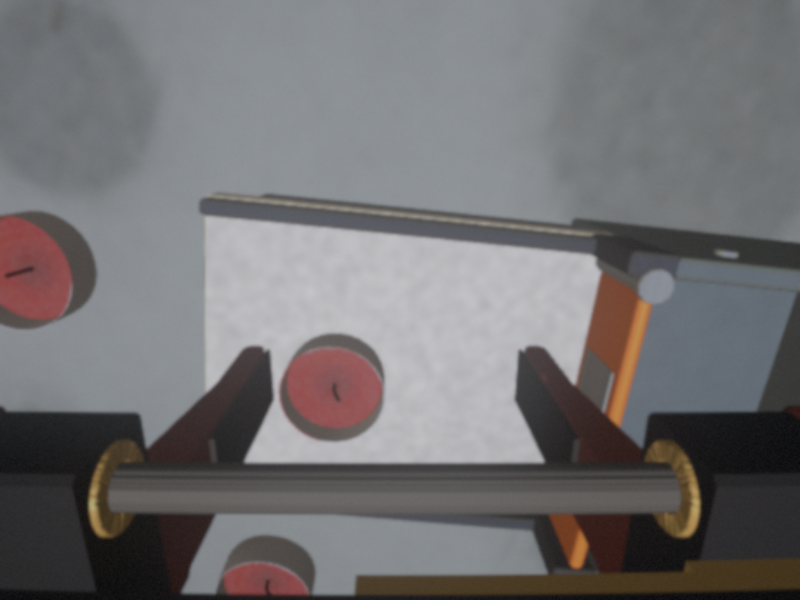

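View pics/scene2.png

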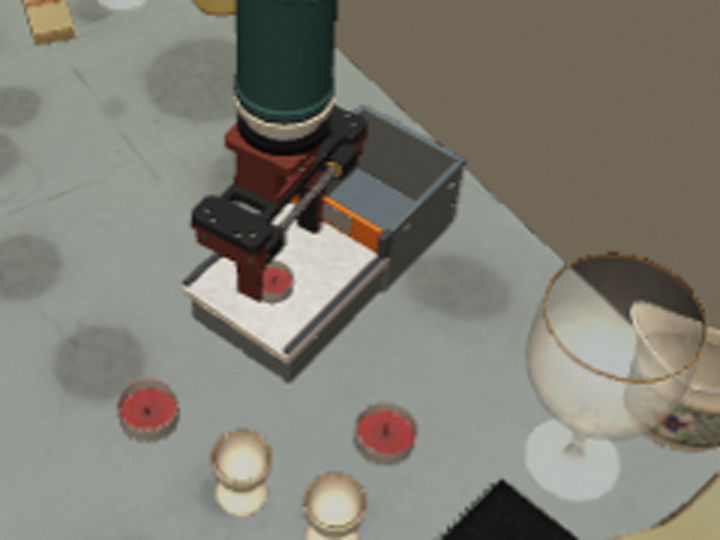

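>>> {"name": "jog_arm", "arguments": {"hand": [1, 1, 1, 1, 1, 1, 1, 1, 1, 1], "linear": [[0, 0, 0.004], [0, 0, 0.003], [0, 0, 0], [0, 0.004, 0], [0, 0.004, 0], [0, 0.004, 0], [0, 0.004, 0], [0, 0.004, 0], [0, 0.004, 0], [0, 0, 0]], "turn": [0, 0, 0, 0, 0, 0, 0, 0, 0, 0]}}

```text
t: 3.3
tcp_pos: [503.2, -84.7, 242.6]
eef_rot: [-1.731, -2.621, 0.0]
contact_force: [-0.5, -1.7, 0.8]
gripper_width: 87.6
```

```bash
python3 st.py 3 wrist
```

```text
t 3.3 psi 0.09151256857824108 tcp [-49.92733347   8.17294005] Binner [-93.56754486   4.16812646] Aouter [ 7.15638915 13.41144968] tipz 60.56238068143881 F [-0.5 -1.7  0.8]
```

View pics/wrist3.png

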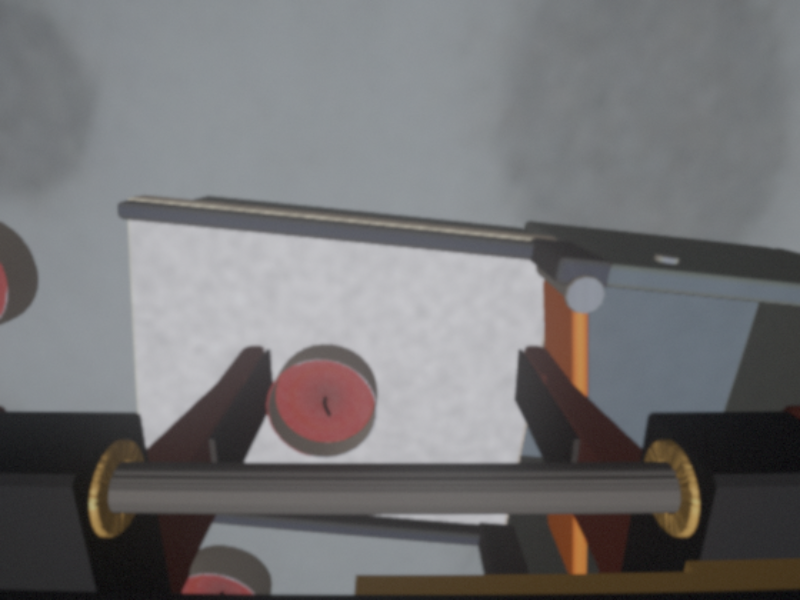

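>>> {"name": "jog_arm", "arguments": {"hand": [1, 1, 1, 1, 1, 1, 1, 1, 1, 1, 1, 1], "linear": [[0, 0.004, 0], [0, 0.004, 0], [0, 0.004, 0], [0, 0.004, 0], [0, 0.004, 0], [0, 0.004, 0], [0, 0.004, 0], [0, 0.004, 0], [0, 0.004, 0], [0, 0.004, 0], [0, 0.004, 0], [0, 0, 0]], "turn": [0, 0, 0, 0, 0, 0, 0, 0, 0, 0, 0, 0]}}

```text
t: 4.55
tcp_pos: [544.3, -67.4, 242.8]
eef_rot: [1.731, 2.62, 0.001]
contact_force: [-0.2, -2.0, -0.4]
gripper_width: 87.6
```

```bash
python3 st.py 4 wrist side
```

```text
t 4.55 psi 0.09132562902707114 tcp [-5.47702033 12.01235635] Binner [-49.08508925   8.01871303] Aouter [51.57479022 17.23718258] tipz 60.80208195685978 F [-0.2 -2.  -0.4]
```

View pics/wrist4.png

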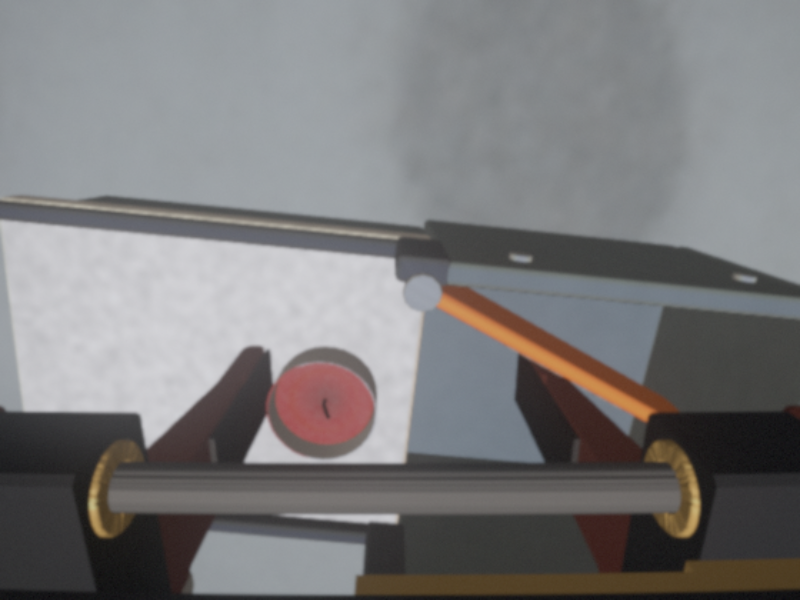

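View pics/side4.png

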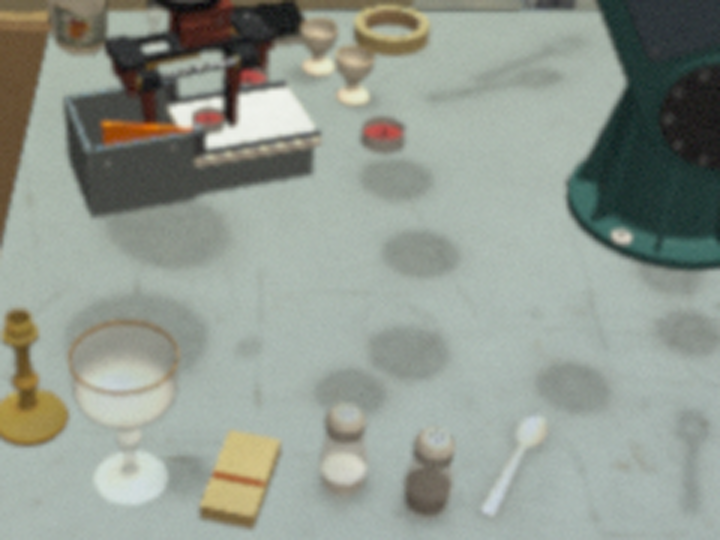

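>>> {"name": "jog_arm", "arguments": {"hand": [1, 1, 1, 1, 1, 1, 0.97, 0.94, 0.91, 0.88, 0.88], "linear": [[0, 0.004, 0], [0, 0.004, 0], [0, 0.004, 0], [0, 0.004, 0], [0, 0.004, 0], [0, 0.004, 0], [0, 0.004, 0], [0, 0.004, 0], [0, 0.004, 0], [0, 0.004, 0], [0, 0, 0]], "turn": [0, 0, 0, 0, 0, 0, 0, 0, 0, 0, 0]}}

```text
t: 5.75
tcp_pos: [581.0, -51.7, 242.7]
eef_rot: [1.731, 2.62, 0.001]
contact_force: [1.0, -1.9, -0.2]
gripper_width: 77.4
```

```bash
python3 st.py 5 wrist side
```

```text
t 5.75 psi 0.09125329136388022 tcp [34.27589009 15.75734048] Binner [-4.25007057 12.23192877] Aouter [86.24568138 20.5129626 ] tipz 60.71236426361935 F [ 1.  -1.9 -0.2]
```

View pics/wrist5.png

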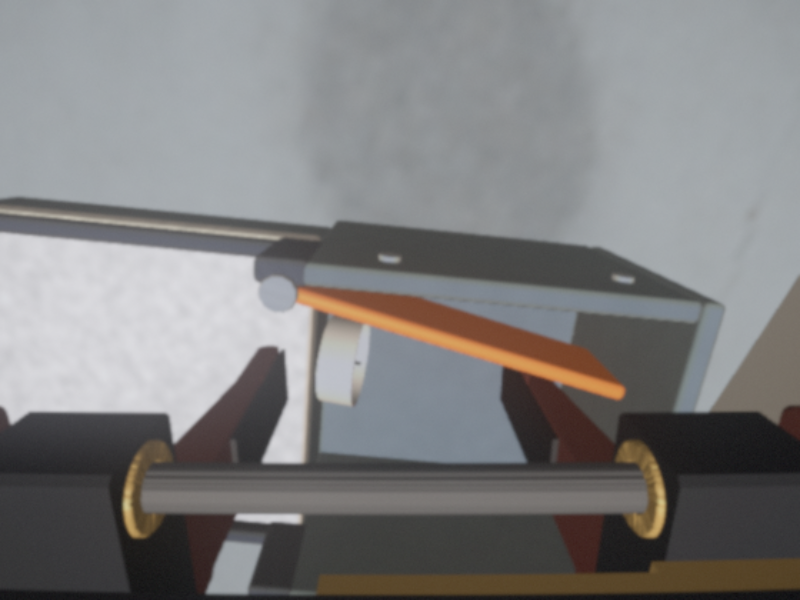

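View pics/side5.png

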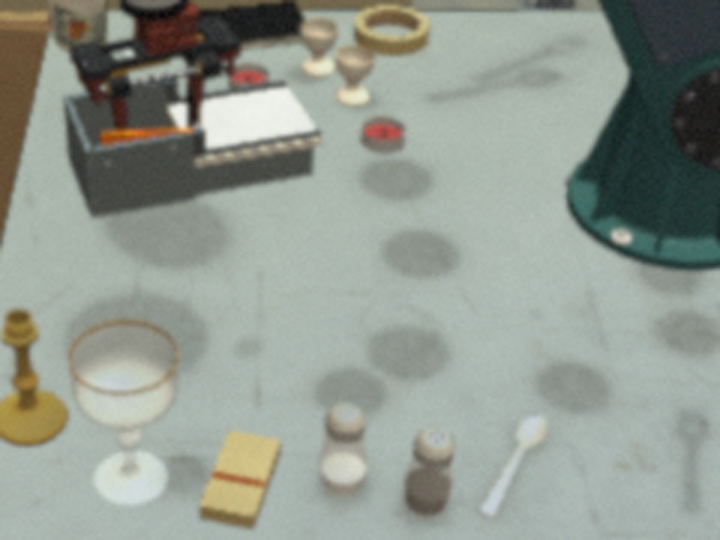

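>>> {"name": "jog_arm", "arguments": {"hand": [0.88, 0.88, 0.88, 0.88, 0.88], "linear": [[0, 0, 0], [0, 0, 0], [0, 0, 0], [0, 0, 0], [0, 0, 0]], "turn": [0, 0, 0, 0, 0]}}

```text
t: 6.35
tcp_pos: [580.2, -51.9, 242.7]
eef_rot: [1.732, 2.621, 0.0]
contact_force: [1.7, -2.0, 0.6]
gripper_width: 77.1
```

```bash
python3 st.py 6 wrist
```

```text
t 6.35 psi 0.0911578403258328 tcp [33.44521843 15.81432811] Binner [-4.96767507 12.30296011] Aouter [85.30205993 20.5546233 ] tipz 60.72377428844274 F [ 1.7 -2.   0.6]
```

View pics/wrist6.png

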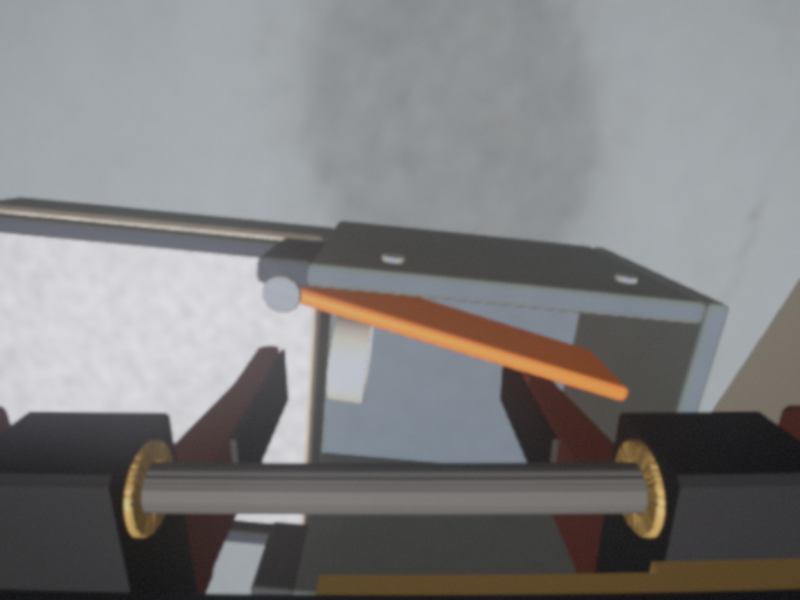

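>>> {"name": "jog_arm", "arguments": {"hand": [0.88, 0.88, 0.88, 0.88, 0.88, 0.88, 0.88, 0.88, 0.88, 0.88, 0.88, 0.88], "linear": [[0, 0, -0.01], [0, 0, -0.02], [0, 0, -0.03], [0, 0, -0.03], [0, 0, -0.03], [0, 0, -0.03], [-0.02, 0, -0.02], [-0.02, 0, 0], [-0.02, -0.02, 0], [0, -0.02, 0], [0, -0.02, 0], [0, 0, 0]], "turn": [0, 0, 0, 0, 0, 0, 0, 0, 0, 0, 0, 0]}}

```text
t: 7.6
tcp_pos: [546.3, -131.6, 411.1]
eef_rot: [-1.732, -2.616, 0.002]
contact_force: [-0.3, 0.2, -0.5]
gripper_width: 76.9
```

>>> {"name": "jog_arm", "arguments": {"hand": [0.88, 0.88, 0.88, 0.88, 0.88, 0.88, 0.88, 0.88, 0.88, 0.88], "linear": [[0, 0, 0], [0, 0, 0], [0, 0, 0], [0, 0, 0], [0, 0, 0], [0, 0, 0], [0, 0, 0], [0, 0, 0], [0, 0, 0], [0, 0, 0]], "turn": [0, 0, 0, 0, 0, 0, 0, 0, 0, 0]}}

```text
t: 8.6
tcp_pos: [548.5, -130.6, 412.7]
eef_rot: [-1.732, -2.621, 0.0]
contact_force: [-0.2, 1.0, 1.5]
gripper_width: 77.3
```

```bash
python3 st.py 7 wrist scene side
```

```text
t 8.6 psi 0.09114614734331145 tcp [-20.90304904 -49.36853603] Binner [-59.38227716 -52.88551407] Aouter [ 31.02014145 -44.62278802] tipz 230.66086925250846 F [-0.2  1.   1.5]
```

View pics/wrist7.png

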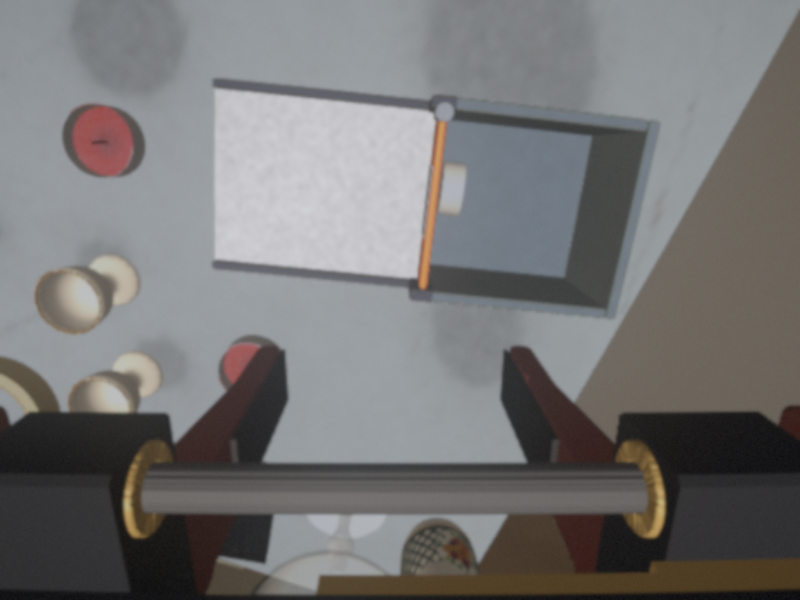

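View pics/scene7.png

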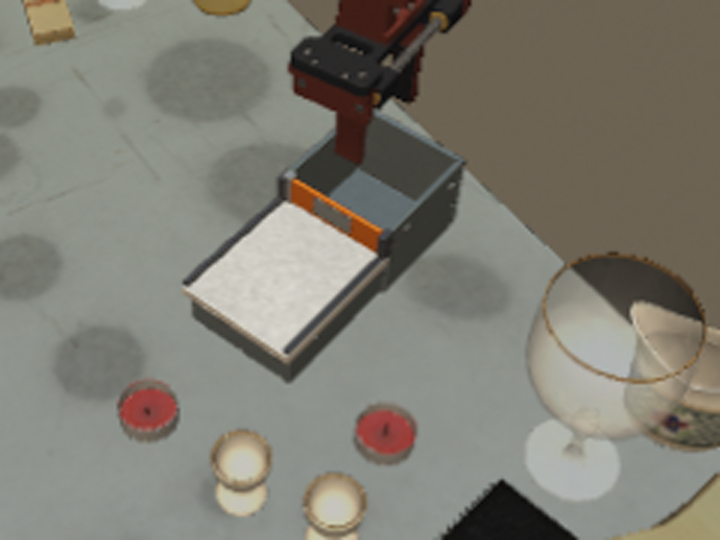

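View pics/side7.png

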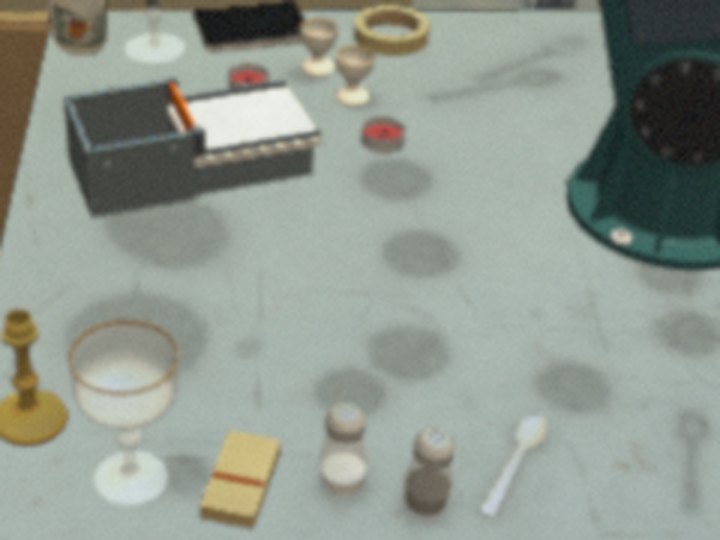

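```bash
python3 -c "
from bench import robot
print(robot.hand_in())"
```

```text
the job is handed in; nothing more can be done
None
```

The tealight is in the well and the flap is shut behind it; I handed the job in at about t = 8.8 s. It was the only tealight on the deck; the two larger look-alikes are on the bench.

- **The move:** One finger pushed the flap to about 60–70° and held it. The other slid the tealight along the deck and over the edge, with at least 77 mm between the fingers, so it was never pinched or lifted. I then lifted the fingers straight up.
- **Last pictures:** The deck is empty, the flap is shut, and the fingertips are about 230 mm above the bench, touching nothing. The egg cups, shakers, candlestick, glasses and larger tealights look unmoved. At each check, the wrist force read no more than about 3 N.
- **Did not go as expected:** The tealight landed on its edge on the well floor, next to the deck step. It is lower than the flap, so it does not block it.
- **Measurements that disagreed:** The side and scene cameras differed by up to 9 mm on where the tealight lay. I went by the close wrist view, and the contacts came where it predicted.

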